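# Let the thick glue stick out of the two-lane dispenser

## Task

Press down the paddle of the dispenser lane that holds the thick glue stick, so that its gate lifts and the thick stick rolls down to the end of its lane, then let go so that the gate closes again behind it. Keep the thin glue stick's gate shut, touch neither stick, and do not disturb the planter, tape gun, binder clip or pen standing around the dispenser.

Things in the scene. Friction and masses are not known exactly. Their poses are not given: they have to be found in the camera images.
- dispenser: Fixed grey plastic two-lane gravity dispenser, 254 mm long (local x -83 to +171), 226 mm wide, posts 112 mm high. Origin: on the table, mid-width. Local +x runs downhill to the open tray end, +y to the left lane. Lane centres at y = +55 (left) and -55 mm (right), each 104 mm wide. Ramp falls 10 degrees along +x; rear wall and side walls 72 to 80 mm high, tray walls 40 mm.
- axle (a point): Middle of the cross axle, 100 mm above the table, at dispenser local x = -30 mm. Each lane has a bare aluminium lever along local x, rocking on this axle: its paddle overhangs the uphill (-x) end, its other end carries a gate of two tines that blocks the ramp at local x = +45 mm. One glue stick waits uphill of each gate; the end wall's inner face is at x = +165 mm.
- lever_left (a joint): Angle of the left (+y) lane's lever: 0 at rest with the gate shut, grows as the paddle is pressed, stop at 0.5 rad. A spring returns it: about 2.3 N at the paddle centre to start, about 4.5 N fully pressed. The thick stick can pass from about 0.35 rad; 0.42 rad or more clears it well (paddle centre about 45 mm down).
- lever_right (a joint): Same for the right (-y) lane's lever.
- paddle_left (a point): Centre of the top face of the left lever's flat paddle, 44 mm (x) by 44 mm (y) and 6 mm thick, 110 mm uphill (-x) of the pivot; 107 mm above the table at rest. Its axes are the lever's: they follow the dispenser's and tilt with the lever.
- paddle_right (a point): Same for the right lever's paddle.
- thick_stick: Thick glue stick, plain cylinder 34 mm in diameter and 98 mm long, white with a thin dark groove below its white cap, lying across its lane (along its own y) against the gate; either lane. Origin at its centre, at dispenser local x about +25 mm when waiting and about +148 mm when it has rolled out against the end wall. About 55 g.
- thin_stick: Thin glue stick, 16 mm in diameter, 98 mm long, same colours, waiting in the other lane; must stay behind its gate. Origin at its centre, local x about +34 mm. About 20 g.
- planter: White ceramic planter pot, 90 mm across, 78 mm high plus a small plant to 115 mm; loose bystander on the right side of the dispenser. Origin under its centre.
- tape_gun: Aluminium tape gun with black handle, 220 mm long (along its x), 80 mm high; loose bystander on the left side. Origin on the table under its middle.
- binder_clip: Chrome binder clip, 32 mm long, 20 mm high; loose bystander on the table outside the right paddle. Origin under its centre.
- pen: Black click pen, 140 mm long (along its y), 10 mm thick; loose bystander lying on the table uphill of (beyond) the paddles. Origin under its centre.
Things that resemble listed ones, but are neither listed nor needed, are in the scene too. What is shaped like the thick_stick but orange or yellow is not meant.

How it is judged (in metres and radians):
On the way, in this order (a step that is already met when the one before it is completed fails the run):
1. the lever of the thick stick's lane is pressed and its gate lifts (((y of thick_stick in the frame of dispenser above 0 m and value of joint lever_left above 0.2 rad) or (y of thick_stick in the frame of dispenser below 0 m and value of joint lever_right above 0.2 rad))), for 0.05 s.
2. the thick stick has rolled to the end of its lane (x of thick_stick in the frame of dispenser between 0.125 and 0.165 m and z of thick_stick in the frame of dispenser below 0.04 m), for 0.2 s.
At the end, for the whole second after the job is handed in: The thick stick lies at rest against the end wall of its lane (centre 125 to 165 mm downhill of the dispenser's origin, under 40 mm high), both levers are back within 0.03 rad of rest (gates shut), and the thin stick rests behind its gate (centre below 40 mm) (all of step 2 and value of joint each of lever_left, lever_right below 0.03 rad and x of thin_stick in the frame of dispenser below 0.04 m and linear speed of each of thick_stick, thin_stick below 0.02 m/s); the robot touches nothing.
It fails at once if the thin stick's lever is pressed ((y of thick_stick in the frame of dispenser above 0 m and value of joint lever_right above 0.1 rad) or (y of thick_stick in the frame of dispenser below 0 m and value of joint lever_left above 0.1 rad)).
It fails at once if the robot touches a glue stick (contact force between any of the arm, the fingers and thick_stick above 0.3 N or contact force between any of the arm, the fingers and thin_stick above 0.3 N).
It fails at once if a glue stick is lifted out of its lane (z of any of thick_stick, thin_stick in the frame of dispenser above 0.075 m).
It fails at once if a bystander is moved more than 15 mm (distance of any of planter, binder_clip, tape_gun, pen from where it was at the start of the episode above 0.015 m).
It also fails if it takes over 40 s, if anything falls off the work surface, if the arm or the gripper's body presses on something with over 40 N, if the wrist force passes 120 N, or if a joint passes its speed limit or range.

## Robot

A 6-joint arm with a two-finger parallel gripper is mounted at the origin on the work surface. World frame = base frame: x ahead of the robot, y to its left, z up, the work surface at z = 0. Lengths are in m, angles in degrees, forces in N, time in s.
With the tool pointing down it reaches from about 0.25 to 0.725 m from the base axis. Payload 9.7 kg.
Tool frame: the origin (TCP) lies on the centre line of the jaws, within the pads' length; the fingertips stand 19 mm ahead of it and the grasp point (between the pads) is the TCP (bot.tcp_to_tips is the z of the fingertips in the tool frame, in m); z points along the fingers, y is the line along which they close (so a half turn about z gives the same grasp; the last joint's range is limited). The gripper opens to 85 mm and grips with 20 to 120 N. Pads are 22 mm wide; open, the fingers measure 114 mm over their backs; the gripper's body (76 mm by 85 mm) begins 54 mm behind the grasp point. The pads swing forward as they close: fully open they stand 13 mm farther back than shut.
Start: joints at [-65.661, 4.979, 10.078, 95.1, 0, 90], TCP at [0.227, -0.501, 0.217] pointing down, gripper open.
Joint ranges: [-179.16, 179.16], [-48.56, 103.87], [-65.8, 70.77], [-126.05, 130.52], [-82.76, 87.17], [-180, 180]. Speed limits (degrees/s): [127.2, 127.2, 147.25, 180, 180, 180].

## Interface

Orientations are given as [roll, pitch, yaw] about the fixed x, y, z axes, in that order (R = Rz(yaw) Ry(pitch) Rx(roll)).
In Python, from workcell import bot gives the robot as it stands. The module is installed in compiled form; this text tells all that it offers.
- The arm moves only by the tool play_rows, never from a script. Its argument "increments" is a list of rows, each an object with "slide": the shift along the tool's x, y, z in mm, a list of three; "angular": the turn, a rotation vector about the tool's x, y, z in degrees, a list of three; "claw": the opening, from -1 (shut) to 1 (fully open). In form: [{"slide": [x, y, z], "angular": [rx, ry, rz], "claw": claw}, ...]. A call has 1 to 8 rows; each row shifts and turns the commanded pose from where the row before left it, along the tool's axes as they then stand; what a row does not reach is not made up. A row lasts 1/10 s, in which the tool goes at most 50 mm and 8.59 degrees, less where a joint would pass 70% of its speed; a pose out of reach is approached as far as the arm can. A call is refused whole if a number of a shift passes 50 or a number of a turn 8.59, either way. A call with a gripper value outside its range is refused whole. The fingers move at their own pace and stop on an object; "squeeze" is the grip in N (left out, the last holds). Time passes only in rows, so rows that do not move let the fingers close. It gives the time, the measured TCP pose, the force, the opening and the grip force at its end, in the units of the state.
- bot.get_obs(): the state, without advancing time (a new reading comes with each control period).
- bot.camera(name): name is "scene" or "top" or "wrist"; returns the picture (480x640x3 uint8, red, green, blue); there is no depth.
- bot.camera_info(name): a dict with "fovy" (degrees; the focal length in pixels is half the picture's height over the tangent of half this angle, whatever the lens; pixels are square), "cx", "cy" (the principal point, pixels), "R" (3x3) and "t" (3): a world point X has camera coordinates R X + t. Camera axes: x right, y down, z forward; pixel columns grow to the right and rows downward; lengths in m; the calibration is good to about 2 mm. A picture is of the moment at which its call begins: read the wrist's pose just before it. camera_info takes no time and is no camera call; for the wrist camera it gives the pose at the moment of the call.
- bot.job_done(): hands the job in; it is judged then, once.
The state is a dict: "time": time; "q": joint angles; "qd": joint speeds; "joint_efforts": joint torques, N m; "ee_pos": TCP position; "tcp_rot": TCP orientation; "wrist_force": force on the tool from outside, world axes, zero at the start; "torque": the same for the moment, N m; "opening": finger opening in m; "grasp_force": force on a finger pad.
Only numpy, scipy, OpenCV 4.12 (cv2) and the standard library are available. Lean on these libraries where they do the work, as an engineer would, in place of code of your own. Each camera call takes 0.05 s, during which the arm holds its last target. There are 200 camera calls.

## Working session

There is one attempt and no reset: what is moved stays moved. The work goes in short steps, Python scripts to look and compute and a tool call to move; the robot and the scene stay as the last step left them, time stands still between calls to the robot, and variables do not carry over. Pictures are saved under pics/ and viewed, at most 10 in all, crops included, and the job is handed in when it is done.

Besides the shell and the picture viewer there is one more tool, called after "Emit:" as name(argument=value, ...) on one line, values as JSON. play_rows: Moves the arm, as the interface text tells. Its arguments: {"type":"object","properties":{"increments":{"type":"array"},"squeeze":{"type":"number"}},"required":["increments"]}

```bash
mkdir -p pics; python3 - <<'E'
from workcell import bot
import cv2
for n in ("top","scene"):
    i=bot.camera_info(n); print(n,i)
    cv2.imwrite(f"pics/{n}0.png",bot.camera(n)[:,:,::-1])
o=bot.get_obs(); print(o["ee_pos"],o["tcp_rot"],o["opening"],o["time"])
E
```

```text
top {'fovy': 52.08064298095503, 'cx': 325.28448016266213, 'cy': 236.79563968453957, 'R': array([[-7.53608390e-06, -9.99921132e-01,  1.25590436e-02],
       [-9.86613012e-01, -2.04068186e-03, -1.63066247e-01],
       [ 1.63079015e-01, -1.23921447e-02, -9.86535184e-01]]), 't': array([0.03232801, 0.58771201, 0.83118607])}
scene {'fovy': 47.68107841664607, 'cx': 326.4850165822642, 'cy': 236.341633941672, 'R': array([[ 0.8481433 ,  0.52971942,  0.00708991],
       [ 0.43748539, -0.69279286, -0.57327531],
       [-0.29876323,  0.48932135, -0.81933214]]), 't': array([-0.52295005, -0.1454576 ,  1.26199953])}
[ 0.22657885 -0.50091132  0.21643717] [-1.79929619e+02  5.86793069e-04  2.43416944e+01] 0.08550304350014057 0.1
```

View pics/top0.png

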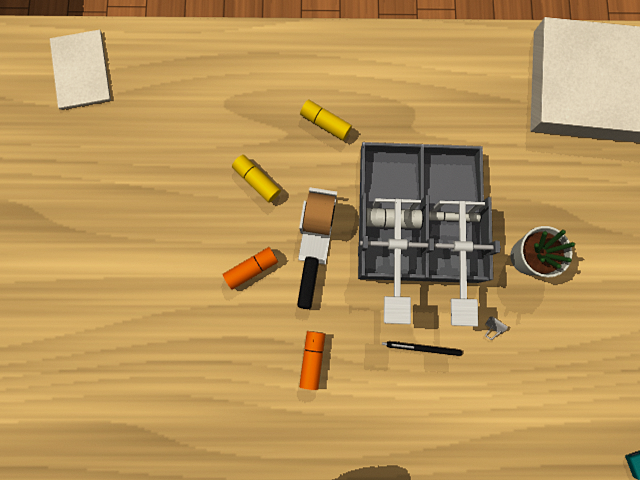

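View pics/scene0.png

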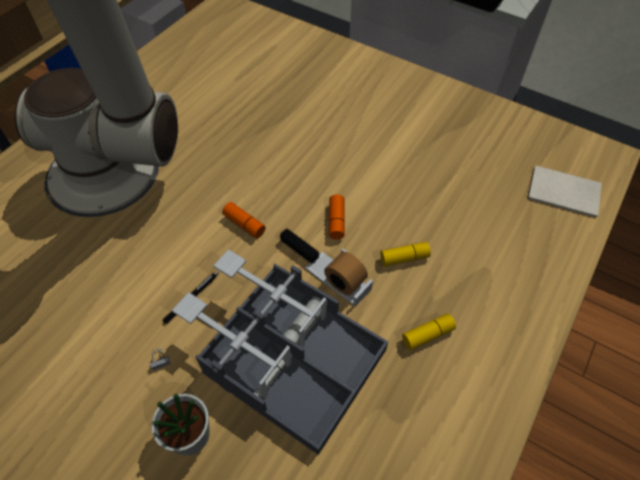

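The top picture shows the dispenser with its tray facing world +x. There are two white sticks: a fat one at about (397,217) in the left lane and a slim one at about (457,215) in the right lane. The orange and yellow cylinders lie outside the dispenser and aren't meant. The left paddle is at about (397,310) and the right one at about (465,312). The scene view agrees. Next I'll confirm with a crop and measure the paddles.

```bash
cat > h.py <<'E'
import numpy as np
from workcell import bot
def ray(n,u,v,z):
    i=bot.camera_info(n); f=240/np.tan(np.radians(i["fovy"]/2))
    R=i["R"]; c=-R.T@i["t"]; d=R.T@np.array([(u-i["cx"])/f,(v-i["cy"])/f,1])
    return c+d*(z-c[2])/d[2]
def proj(n,X):
    i=bot.camera_info(n); f=240/np.tan(np.radians(i["fovy"]/2)); p=i["R"]@X+i["t"]
    return f*p[:2]/p[2]+[i["cx"],i["cy"]]
E
python3 - <<'E'
from h import *
import cv2
def paddles(n,box):
    im=cv2.imread(f"pics/{n}0.png"); hsv=cv2.cvtColor(im,cv2.COLOR_BGR2HSV)
    m=((hsv[...,1]<40)&(hsv[...,2]>150)).astype(np.uint8)
    x0,y0,x1,y1=box; w=np.zeros_like(m); w[y0:y1,x0:x1]=m[y0:y1,x0:x1]
    w=cv2.morphologyEx(w,cv2.MORPH_OPEN,np.ones((11,11),np.uint8))
    for c in cv2.findContours(w,0,2)[0]:
        if cv2.contourArea(c)<100: continue
        mo=cv2.moments(c);u,v=mo["m10"]/mo["m00"],mo["m01"]/mo["m00"]
        print(n,np.round([u,v],1),cv2.contourArea(c),cv2.boundingRect(c),cv2.minAreaRect(c)[1:],ray(n,u,v,.107).round(4))
paddles("top",(370,285,490,335)); paddles("scene",(165,240,260,330))
for u,v in ((398,244),(463,246)): print("lever-axle",ray("top",u,v,.106).round(4))
im=cv2.imread("pics/top0.png")[135:345,350:590]
cv2.imwrite("pics/crop0.png",cv2.resize(im,None,fx=2.8,fy=2.8,interpolation=2))
E
```

```text
top [464.3 311.8] 652.0 (451, 299, 27, 27) ((26.0, 26.0), 90.0) [ 0.4543 -0.1933  0.107 ]
top [397.1 309.8] 661.0 (384, 297, 27, 27) ((26.0, 26.0), 90.0) [ 0.4575 -0.0835  0.107 ]
scene [189. 307.] 324.5 (179, 298, 21, 19) ((18.0, 20.0), 90.0) [ 0.4523 -0.1904  0.107 ]
scene [229.5 262. ] 279.0 (220, 254, 20, 17) ((16.0, 19.0), 90.0) [ 0.4548 -0.0795  0.107 ]
lever-axle [ 0.5662 -0.0877  0.106 ]
lever-axle [ 0.563  -0.1965  0.106 ]
```

View pics/crop0.png

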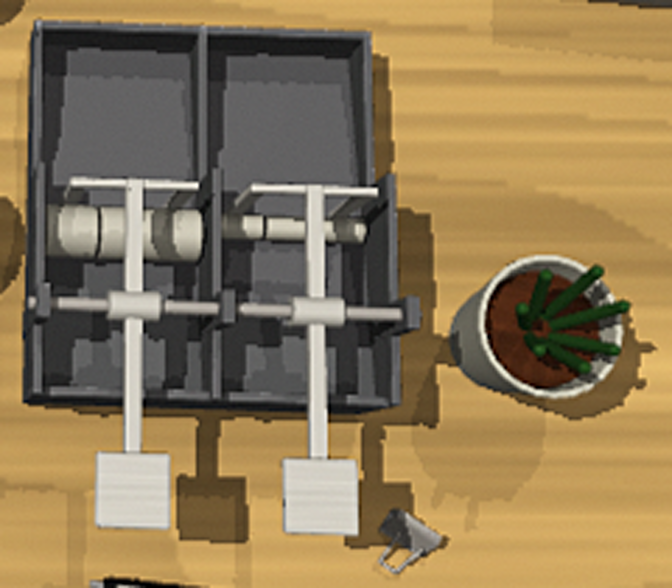

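The crop confirms it: the thick stick with its dark groove is in the left lane, at crop (130,232), and the thin one is in the right lane. So I press the left paddle, at about world (0.456, -0.082).

Emit:
play_rows(increments=[{"slide":[0,0,0],"angular":[0,0,8.1],"claw":-1},{"slide":[0,0,0],"angular":[0,0,8.1],"claw":-1},{"slide":[0,0,0],"angular":[0,0,8.1],"claw":-1},{"slide":[16,-30,0],"angular":[0,0,0],"claw":-1},{"slide":[16,-30,0],"angular":[0,0,0],"claw":-1},{"slide":[16,-30,0],"angular":[0,0,0],"claw":-1},{"slide":[16,-30,0],"angular":[0,0,0],"claw":-1},{"slide":[16,-30,0],"angular":[0,0,0],"claw":-1}])

```text
time: 0.9
ee_pos: [0.3069, -0.3497, 0.2167]
tcp_rot: [-180.0, 0.0, 0.0]
wrist_force: [0.1, -0.4, 0.5]
opening: 0.0002
grasp_force: 0.0
```

Emit:
play_rows(increments=[{"slide":[16,-30,0],"angular":[0,0,0],"claw":-1},{"slide":[16,-30,0],"angular":[0,0,0],"claw":-1},{"slide":[16,-30,0],"angular":[0,0,0],"claw":-1},{"slide":[16,-30,0],"angular":[0,0,0],"claw":-1},{"slide":[16,-30,0],"angular":[0,0,0],"claw":-1},{"slide":[16,-30,0],"angular":[0,0,0],"claw":-1},{"slide":[16,-30,0],"angular":[0,0,0],"claw":-1},{"slide":[0,0,0],"angular":[0,0,0],"claw":-1}])

```text
time: 1.7
ee_pos: [0.4195, -0.1383, 0.2167]
tcp_rot: [-179.9, 0.0, 0.2]
wrist_force: [-1.2, -0.2, -0.4]
opening: -0.0
grasp_force: 0.0
```

Emit:
play_rows(increments=[{"slide":[18,-28,0],"angular":[0,0,0],"claw":-1},{"slide":[18,-28,0],"angular":[0,0,0],"claw":-1},{"slide":[0,0,25],"angular":[0,0,0],"claw":-1},{"slide":[0,0,25],"angular":[0,0,0],"claw":-1},{"slide":[0,0,18],"angular":[0,0,0],"claw":-1},{"slide":[0,0,0],"angular":[0,0,0],"claw":-1}])

```text
time: 2.3
ee_pos: [0.453, -0.0851, 0.1465]
tcp_rot: [-180.0, 0.2, 0.0]
wrist_force: [0.7, -0.5, -0.6]
opening: -0.0
grasp_force: 0.0
```

```bash
python3 - <<'E'
from h import *
import cv2
o=bot.get_obs(); print(o["ee_pos"],o["time"])
p=o["ee_pos"]+np.array([0,0,-bot.tcp_to_tips]); print(p,proj("scene",p),proj("top",p))
a=bot.camera("top")[220:370,330:530]; b=bot.camera("scene")[200:350,130:330]
cv2.imwrite("pics/c1.png",np.hstack([cv2.resize(x,(400,300))for x in(a,b)])[:,:,::-1])
E
```

```text
[ 0.45295056 -0.08506437  0.14653193] 2.3
[ 0.45295056 -0.08506437  0.12753193] [225.15882131 257.67857868] [400.18506755 312.46333863]
```

View pics/c1.png

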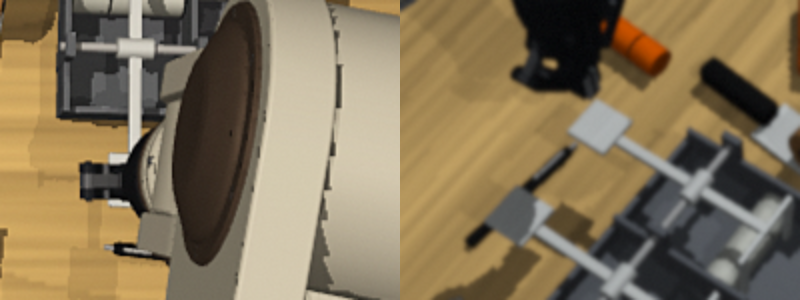

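The top crop is mostly hidden by the arm. The scene crop shows the gripper near the left paddle at (600,125), but I can't make out the tips, so I'll enlarge the scene view.

```bash
python3 - <<'E'
from h import *
import cv2
b=bot.camera("scene")[160:300,150:310,::-1].copy()
w=bot.camera("wrist")[:,:,::-1]
cv2.imwrite("pics/c2.png",np.hstack([cv2.resize(b,(400,350),interpolation=2),cv2.resize(w,(400,350))]))
E
```

```text
(no output)
```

View pics/c2.png

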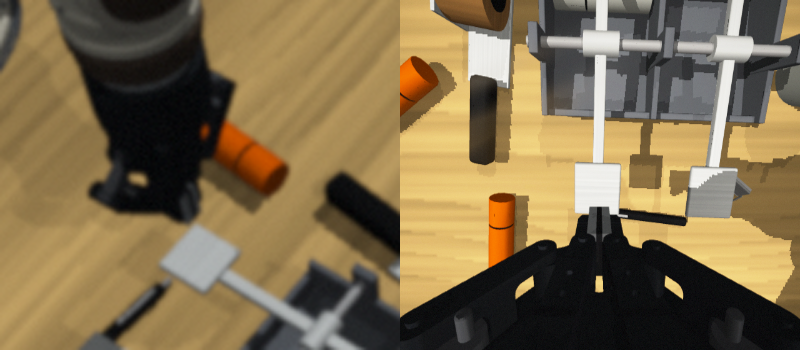

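```bash
python3 - <<'E'
from h import *
o=bot.get_obs(); print(o["ee_pos"],o["opening"],o["q"],o["time"])
for dz in(-.03,-.019,0,.03): print(dz,[proj(n,o["ee_pos"]+np.array([0,0,dz])).round(1) for n in("wrist","scene")])
P=np.array([.456,-.082,.107])
for n in("wrist","scene"): print(n,proj(n,P))
for s in((.435,-.082),(.478,-.082)): print(s,proj("wrist",np.array([*s,.107])))
E
```

```text
[ 0.45478806 -0.08531497  0.15032318] -0.0001763041614059026 [-1.06232878e+01 -7.89505094e+00 -9.92453889e+00  8.78836176e+01
 -2.32619892e-03  1.69358146e+02] 2.5
-0.03 [array([319.2, 269.4]), array([226.5, 260.4])]
-0.019 [array([319.2, 276.2]), array([225.6, 257.1])]
0 [array([319.3, 290. ]), array([224. , 251.3])]
0.03 [array([319.6, 319.1]), array([221.5, 241.7])]
wrist [313.59741951 260.16219693]
scene [229.1383038  263.28267132]
(0.435, -0.082) [313.67117987 292.88768614]
(0.478, -0.082) [313.51595553 224.01882074]
```

Projection and wrist view agree to within a few mm, and the paddle is centred under the shut tips. I'll press in gentle stages.

Emit:
play_rows(increments=[{"slide":[0,0,10],"angular":[0,0,0],"claw":-1},{"slide":[0,0,10],"angular":[0,0,0],"claw":-1},{"slide":[1,0,10],"angular":[0,0,0],"claw":-1},{"slide":[1,0,10],"angular":[0,0,0],"claw":-1},{"slide":[0,0,0],"angular":[0,0,0],"claw":-1},{"slide":[0,0,0],"angular":[0,0,0],"claw":-1}])

```text
time: 3.1
ee_pos: [0.4562, -0.0849, 0.1088]
tcp_rot: [-180.0, 0.0, 0.0]
wrist_force: [-1.4, 0.1, 0.1]
opening: -0.0
grasp_force: 0.0
```

Emit:
play_rows(increments=[{"slide":[2,0,10],"angular":[0,0,0],"claw":-1},{"slide":[2,0,10],"angular":[0,0,0],"claw":-1},{"slide":[0,0,0],"angular":[0,0,0],"claw":-1},{"slide":[0,0,0],"angular":[0,0,0],"claw":-1}])

```text
time: 3.5
ee_pos: [0.4603, -0.0849, 0.089]
tcp_rot: [-180.0, 0.0, 0.0]
wrist_force: [-0.9, 0.3, 2.1]
opening: -0.0002
grasp_force: 1.2
```

```bash
python3 - <<'E'
from h import *
import cv2
o=bot.get_obs(); print(o["ee_pos"],o["wrist_force"],o["time"])
b=bot.camera("scene")[200:460,130:400,::-1]
w=bot.camera("wrist")[:,:,::-1]
cv2.imwrite("pics/c3.png",np.hstack([cv2.resize(b,(400,385),interpolation=2),cv2.resize(w,(400,385))]))
E
```

```text
[ 0.46033408 -0.08492065  0.08895479] [-0.85495673  0.28386619  2.11565487] 3.5
```

View pics/c3.png

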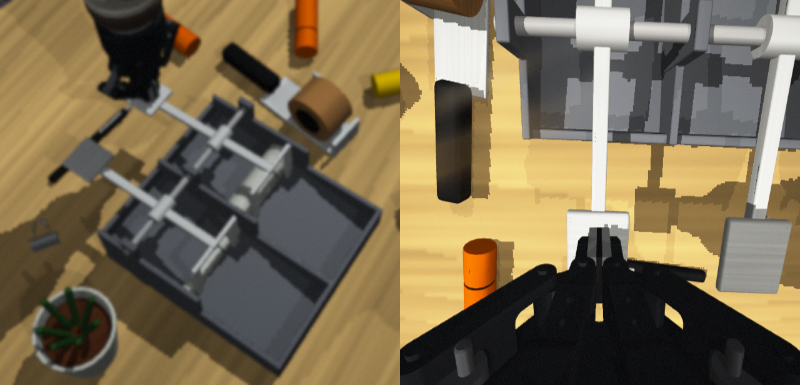

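The left paddle looks smaller than the right one in the wrist view (62 against 72 px), so it is partly down. The stick is still waiting at scene crop (255,190). I'll press further.

Emit:
play_rows(increments=[{"slide":[1,0,6],"angular":[0,0,0],"claw":-1},{"slide":[1,0,5],"angular":[0,0,0],"claw":-1},{"slide":[0,0,0],"angular":[0,0,0],"claw":-1},{"slide":[0,0,0],"angular":[0,0,0],"claw":-1},{"slide":[0,0,0],"angular":[0,0,0],"claw":-1}])

```text
time: 4.1
ee_pos: [0.4622, -0.085, 0.0781]
tcp_rot: [180.0, 0.0, 0.0]
wrist_force: [-2.6, -1.3, 3.2]
opening: -0.0004
grasp_force: 1.5
```

```bash
python3 - <<'E'
from h import *
import cv2
o=bot.get_obs(); print(o["ee_pos"],o["wrist_force"],o["time"])
b=bot.camera("scene")[220:420,180:400,::-1]
w=bot.camera("top")[130:330,350:550,::-1]
cv2.imwrite("pics/c4.png",np.hstack([cv2.resize(b,(420,382),interpolation=2),cv2.resize(w,(380,382))]))
E
```

```text
[ 0.46222525 -0.08499089  0.07809929] [-2.64977445 -1.25884516  3.19021208] 4.1
```

View pics/c4.png

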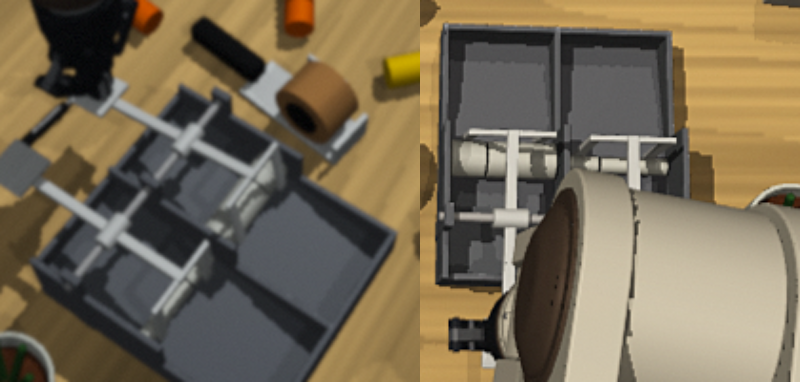

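The left gate is clearly higher than the right one, but the thick stick hasn't been released yet. I'll go deeper.

Emit:
play_rows(increments=[{"slide":[1,0,5],"angular":[0,0,0],"claw":-1},{"slide":[1,0,5],"angular":[0,0,0],"claw":-1},{"slide":[0,0,3],"angular":[0,0,0],"claw":-1},{"slide":[0,0,0],"angular":[0,0,0],"claw":-1},{"slide":[0,0,0],"angular":[0,0,0],"claw":-1},{"slide":[0,0,0],"angular":[0,0,0],"claw":-1},{"slide":[0,0,0],"angular":[0,0,0],"claw":-1},{"slide":[0,0,0],"angular":[0,0,0],"claw":-1}])

```text
time: 5.0
ee_pos: [0.4643, -0.0849, 0.065]
tcp_rot: [-180.0, 0.0, 0.0]
wrist_force: [-0.5, -0.1, -0.5]
opening: 0.0001
grasp_force: 0.0
```

```bash
python3 - <<'E'
from h import *
import cv2
o=bot.get_obs(); print(o["ee_pos"],o["wrist_force"],o["time"])
b=bot.camera("scene")[220:420,180:400,::-1]
w=bot.camera("top")[130:330,350:550,::-1]
cv2.imwrite("pics/c5.png",np.hstack([cv2.resize(b,(420,382),interpolation=2),cv2.resize(w,(380,382))]))
E
```

```text
[ 0.46433651 -0.0848926   0.06502915] [-0.52134549 -0.05611475 -0.48441891] 5.0
```

View pics/c5.png

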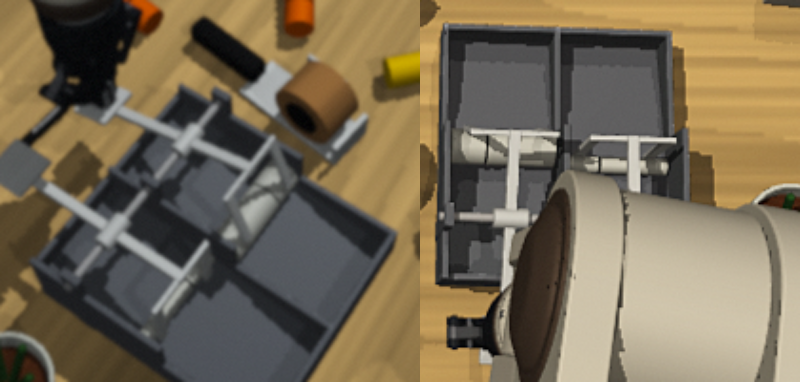

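The gate is lifted and the thick stick is starting to move under the tines: its right end is ahead, at scene crop (260,205). I'll press a little more and hold, checking the force.

Emit:
play_rows(increments=[{"slide":[0,0,3],"angular":[0,0,0],"claw":-1},{"slide":[0,0,3],"angular":[0,0,0],"claw":-1},{"slide":[0,0,0],"angular":[0,0,0],"claw":-1},{"slide":[0,0,0],"angular":[0,0,0],"claw":-1},{"slide":[0,0,0],"angular":[0,0,0],"claw":-1},{"slide":[0,0,0],"angular":[0,0,0],"claw":-1},{"slide":[0,0,0],"angular":[0,0,0],"claw":-1},{"slide":[0,0,0],"angular":[0,0,0],"claw":-1}])

```text
time: 5.9
ee_pos: [0.4644, -0.085, 0.0591]
tcp_rot: [180.0, -0.0, 0.0]
wrist_force: [1.8, -0.0, 4.6]
opening: 0.0003
grasp_force: 2.0
```

```bash
python3 - <<'E'
from h import *
import cv2
o=bot.get_obs(); print(o["ee_pos"],o["wrist_force"],o["time"])
for n,k in(("top",0),("scene",1)):
    a=bot.camera(n)[:,:,::-1]; cv2.imwrite(f"pics/f6{n}.png",a)
    hsv=cv2.cvtColor(a,cv2.COLOR_BGR2HSV)
    m=((hsv[...,1]<60)&(hsv[...,2]>140)).astype(np.uint8)
    if n=="top":   # left lane tray region
        r=m[145:240,362:422]; print("white rows (top, left lane)",[(145+i,int(s)) for i,s in enumerate(r.sum(1)) if s>8])
E
```

```text
[ 0.46442971 -0.08499299  0.05914209] [ 1.77838956 -0.00693935  4.6120846 ] 5.9
white rows (top, left lane) [(148, 33), (149, 50), (150, 50), (151, 51), (152, 51), (153, 51), (154, 51), (155, 51), (156, 51), (157, 51), (158, 52), (159, 50), (160, 51), (161, 39), (198, 27), (199, 45), (200, 42), (201, 18), (239, 11)]
```

The thick stick now lies at the tray end (top rows 148–161), so I'll release. I raise gently at first so the gate doesn't slam.

Emit:
play_rows(increments=[{"slide":[0,0,-8],"angular":[0,0,0],"claw":-1},{"slide":[-1,0,-8],"angular":[0,0,0],"claw":-1},{"slide":[-1,0,-8],"angular":[0,0,0],"claw":-1},{"slide":[-2,0,-8],"angular":[0,0,0],"claw":-1},{"slide":[-2,0,-8],"angular":[0,0,0],"claw":-1},{"slide":[-2,0,-8],"angular":[0,0,0],"claw":-1},{"slide":[0,0,-8],"angular":[0,0,0],"claw":-1},{"slide":[0,0,-8],"angular":[0,0,0],"claw":-1}])

```text
time: 6.8
ee_pos: [0.4563, -0.085, 0.1237]
tcp_rot: [180.0, -0.0, 0.0]
wrist_force: [-0.5, -0.6, -0.7]
opening: 0.0
grasp_force: 0.0
```

Emit:
play_rows(increments=[{"slide":[0,0,-20],"angular":[0,0,0],"claw":-1},{"slide":[0,0,-20],"angular":[0,0,0],"claw":-1},{"slide":[0,0,-20],"angular":[0,0,0],"claw":-1},{"slide":[-15,15,-15],"angular":[0,0,0],"claw":-1},{"slide":[-20,30,0],"angular":[0,0,0],"claw":-1},{"slide":[-20,30,0],"angular":[0,0,0],"claw":-1},{"slide":[-20,30,0],"angular":[0,0,0],"claw":-1},{"slide":[-20,30,0],"angular":[0,0,0],"claw":-1}])

```text
time: 7.6
ee_pos: [0.3606, -0.221, 0.1985]
tcp_rot: [180.0, -0.0, 0.1]
wrist_force: [0.5, -0.7, 0.4]
opening: -0.0001
grasp_force: 0.0
```

Emit:
play_rows(increments=[{"slide":[-10,30,0],"angular":[0,0,0],"claw":-1},{"slide":[-10,30,0],"angular":[0,0,0],"claw":-1},{"slide":[-10,30,0],"angular":[0,0,0],"claw":-1},{"slide":[-10,30,0],"angular":[0,0,0],"claw":-1},{"slide":[0,30,0],"angular":[0,0,0],"claw":-1},{"slide":[0,0,0],"angular":[0,0,0],"claw":-1},{"slide":[0,0,0],"angular":[0,0,0],"claw":-1}])

```text
time: 8.3
ee_pos: [0.3213, -0.3702, 0.1979]
tcp_rot: [-179.9, 0.0, -0.0]
wrist_force: [0.1, -0.2, 0.5]
opening: -0.0002
grasp_force: 0.0
```

```bash
python3 - <<'E'
from h import *
import cv2
o=bot.get_obs(); print(o["ee_pos"],o["wrist_force"],o["time"])
b=bot.camera("scene")[200:460,130:400,::-1]
w=bot.camera("top")[130:370,290:590,::-1]
cv2.imwrite("pics/c7.png",np.hstack([cv2.resize(b,(350,337),interpolation=2),cv2.resize(w,(421,337),interpolation=2)]))
E
```

```text
[ 0.32131447 -0.37020003  0.1978924 ] [ 0.12067104 -0.22512641  0.50849183] 8.3
```

View pics/c7.png

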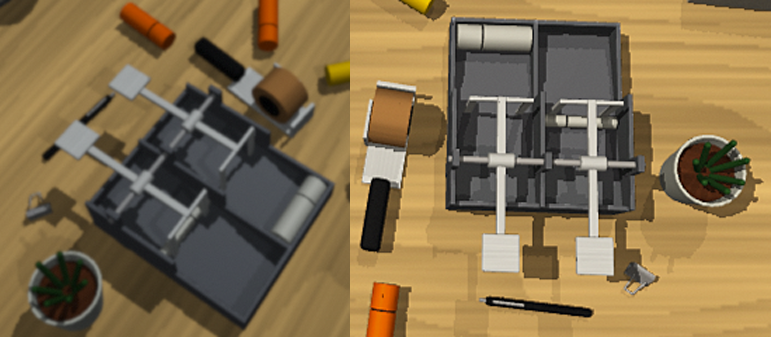

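The thick stick lies against the end wall at crop (495,38), both paddles are level with their gates shut, and the thin stick is still behind its gate at (585,122). The bystanders have not moved and the arm is clear, so I'm handing in.

```bash
python3 -c "
from workcell import bot
print(bot.job_done())"
```

```text
the job is handed in; nothing more can be done
None
```

I pressed the left paddle and let it go: the thick stick rolled to the end wall, its gate closed behind it, the thin stick stayed put, and nothing nearby visibly moved; I handed the job in, but no verdict came back.

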